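# Hold the new soft jaw in the vice for its screws

## Robot

A 6-joint arm with a two-finger parallel gripper is mounted at the origin on the work surface; the furniture and walls round the work are solid. World frame = base frame: x ahead of the robot, y to its left, z up, the work surface at z = 0. Lengths are in m, angles in rad, forces in N, time in s.
With the tool pointing down it reaches from about 0.325 to 0.85 m from the base axis. Payload 4.4 kg.
Tool frame: the origin (TCP) lies between the finger pads; the fingertips stand 11 mm ahead of it and the grasp point (between the pads) lies 8 mm behind it; y points along the fingers, x is the direction in which the jaws open and shut, and the axes are right-handed (so a half turn about y gives the same grasp; the last joint's range is limited). The gripper opens to 94 mm and grips with 3 to 60 N. Pads are 16 mm wide; open, the fingers measure 119 mm over their backs; the gripper's body (75 mm by 177 mm) begins 78 mm behind the grasp point.
Start: joints at [-1.371, 0.207, 1.542, -0, 1.393, -0.15], TCP at [0.198, -0.54, 0.216] pointing down, gripper open.
Joint ranges: [-2.73, 2.73], [-0.86, 2.22], [0.23, 2.46], [-1.11, 4.25], [0.08, 2.63], [-2.82, 2.82]. Speed limits (rad/s): [2.79, 2.79, 3.14, 3.14, 3.14, 3.14].

## Interface

Orientations are given as a unit quaternion [x, y, z, w].
In Python, from station import get_obs, camera, env, look_for, outline_of, tip_of gives the robot as it stands.
- The arm moves only by the tool arm_command, never from a script. Its argument "rows" is a list that holds one entry, the list of rows, each a list of 6 numbers: the shift along the tool's x, y, z in cm, then the turn, a rotation vector about the tool's x, y, z in degrees. In form: [[[tx, ty, tz, ax, ay, az], ...]]. A call has 1 to 8 rows; each row shifts and turns the pose as measured when the row begins, along the tool's axes as they then stand; what a row does not reach is not made up. A row lasts 1/8 s, in which the tool goes at most 62.5 mm and 10.7 degrees, less where a joint would pass 70% of its speed; a pose out of reach is approached as far as the arm can. A call with a gripper value outside its range is refused whole. "gripper" is the closure, from -1 (fully open) to 1 (shut), set as the call begins (left out, the last holds). The fingers move at their own pace and stop on an object; "newtons" is the grip in N (left out, the last holds). Time passes only in rows, so rows that do not move let the fingers close. It gives the time, the measured TCP pose, the force and the opening at its end, in the units of the state.
- get_obs(): the state, without advancing time (a new reading comes with each control period).
- camera(name): name is "scene" or "top"; returns a dict with "frame" (384x512x3 uint8, red, green, blue), "depth" (384x512 float32, m along the optical axis (not along the pixel's ray), 0 where there is no reading), "fovy" (degrees; the focal length in pixels is half the picture's height over the tangent of half this angle, whatever the lens; pixels are square), "cx", "cy" (the principal point, pixels), "view" (4x4, takes a point from world to camera coordinates). Camera axes: x right, y up, looking along -z (the intrinsics and any distortion apply to the point x, -y, -z); pixel columns grow to the right and rows downward; lengths in m; the calibration is good to about 2 mm. A picture is of the moment at which its call begins.
- env.sign_off(): hands the job in, once; it reports no verdict.
Trained networks look in a picture, given as the dict that the camera call returned (one of the last four; its "shot" number tells which), for a name from the list of things; names that differ only in an ending like _2 or _b are one class to them, and where a whole thing is asked for, a point or a joint stands for the part that bears it (a point fixed in the world has none). Each returns a list of dicts, best first, with "conf" (0 to 1); they miss things now and then, are a little off and sometimes report something else, mostly with a low value. They report only what shows in the picture. A call takes as long as a camera call. They do not tell look-alikes from the thing itself.
- look_for(query, picture): "pixel" ([column, row] in pixels, amid what is visible of it).
- outline_of(query, picture): "mask" (384x512 bool, what is visible of it) and "pixel" ([column, row] in pixels, amid what is visible of it).
- tip_of(query, picture): "pixel" ([column, row] in pixels: a listed point, or the origin of a listed thing).
The state is a dict: "time": time; "joint_positions": joint angles; "dq": joint speeds; "joint_efforts": joint torques, N m; "tool_pos": TCP position; "ee_rot": TCP orientation; "ft_force": force on the tool from outside, world axes, zero at the start; "moment": the same for the moment, N m; "width": finger opening in m.
Only numpy, scipy, OpenCV 4.12 (cv2) and the standard library are available. Lean on these libraries where they do the work, as an engineer would, in place of code of your own. Each camera call takes 0.05 s, during which the arm holds its last target.

## Task

Stand the loose aluminium soft jaw upright on the ground parallel that lies in the vice, bring its keyway over the upright key of the fixed jaw and ease it home, flush against the fixed jaw. Then be my third hand while I put in the two screws: finish still holding it there with the gripper, pushing it against the fixed jaw with a steady 15 N or so (8 to 22 N is fine, never above 40 N). Do not shift the parallel or the moving jaw, and leave the screws, hex key, other parallel and bottle where they are.

Things in the scene. Friction and masses are not known exactly. Their poses are not given: they have to be found in the camera images.
- soft_jaw_center (a point): centre of the loose soft jaw, a bare aluminium block 24 mm thick (x), 62 mm wide (y), 40 mm high (z, up), about 0.2 kg, standing on the bench on its underside. Two counterbored screw holes open in its front (-x) face; its back (+x) face has an open vertical keyway in the middle, 13 mm wide, 9.5 mm deep, full height. Grip it across the 62 mm width.
- vice_seat (a point): point in the middle of the clamping face of the fixed (far) jaw, where the middle of the soft jaw's back face belongs. x points level into the fixed jaw (push direction), y along its face, z up. The fixed jaw is 60 mm wide (fingers holding the soft jaw pass beside it), its top 18 mm above this point. Seated, the soft jaw's centre lies 12 mm before this point (-x), at its height, y = 0.
- vice: blue machine vice on a round swivel base 148 mm across, bolted to the bench: rigid. Origin: centre of the base's underside; x towards the fixed jaw (face at x = 60 mm). Bed 62 mm wide, top 46 mm above the bench. An upright key, 10 mm wide with a rounded nose, stands 9 mm proud of the fixed jaw's face at its middle (y = 0), from 74 to 107 mm above the bench.
- vice_jaw_face (a point): middle of the face of the soft jaw already screwed to the vice's moving jaw (62 mm wide, top 20 mm above this point), 78 to 93 mm before the fixed jaw and nearer the robot. It is stiff and stays where it is.
- parallel_1: loose ground steel parallel 16 x 120 x 24 mm (x, y, z) lying across the vice bed along the foot of the fixed jaw, its top 20 mm below the point vice_seat; its ends stick out either side of the bed. Origin: centre of its underside. The soft jaw stands on its 16 mm wide top.
- bolt_f1: black socket screw 15 x 15 x 45 mm standing on its head on the bench right of the vice, origin at its foot; leave it
- bolt_f2: a second such screw beside it; leave it
- hexkey_8: black hex key 49 x 164 x 8 mm lying right of the vice; leave it
- parallel_2: the second ground parallel, 16 x 120 x 24 mm, lying on the bench left of the vice; leave it
- grease_pot: white bottle with red nozzle, 44 mm across, 90 mm high, behind on the left; leave it
- power_post: wooden post with a power strip, 100 mm wide, 525 mm high, fixed at the back edge of the bench, behind and right of the vice; its origin is at its foot. Keep the arm clear of it
Not all that is in view belongs to the job. Of the things like the part that bears soft_jaw_center, leave any that is yellow; of the rest the larger one is meant. What is shaped like the parallel_1 but purple or yellow is not meant.

How it is judged:
On the way, in this order (a step that is already met when the one before it is completed fails the run):
1. the soft jaw stands upright on the parallel in front of the fixed jaw (contact force between soft_jaw and parallel_1 above 0.3 N and z of soft_jaw_center in the frame of vice_seat between -0.003 and 0.003 m and angle between soft_jaw_center's own z axis and vertical below 0.1 rad), for 0.1 s.
2. it is pressed flush against the fixed jaw, its keyway over the key, with 8 to 22 N (contact force between soft_jaw and vice between 8 and 22 N and x of soft_jaw_center in the frame of vice_seat between -0.0135 and -0.0105 m and y of soft_jaw_center in the frame of vice_seat between -0.0025 and 0.0025 m and z of soft_jaw_center in the frame of vice_seat between -0.0025 and 0.0025 m and angle between soft_jaw_center's own z axis and vertical below 0.04 rad and angle between the x axis of soft_jaw_center and the x axis of vice_seat, either way round below 0.03 rad and contact force between the fingers and soft_jaw above 3 N and linear speed of soft_jaw below 0.01 m/s), for 0.3 s.
At the end, for the whole second after the job is handed in: The soft jaw is upright (within 0.04 rad) at the parallel's height (within 2.5 mm), keyed on the middle of the fixed jaw (within 2.5 mm sideways), its back flush with the clamping face (within 1.5 mm and 0.03 rad), pressed on it with 8 to 22 N, at rest and still held by the fingers (all of step 2); the arm keeps its last pose, push and grip.
It fails at once if the soft jaw is rammed against the vice (over 40 N) (contact force between soft_jaw and vice above 40 N).
It fails at once if the parallel in the vice is shifted by over 8 mm (distance of parallel_1 from where it was at the start of the episode above 0.008 m).
It fails at once if the vice's moving jaw is shoved by over 5 mm (distance of vice_jaw_face from where it was at the start of the episode above 0.005 m).
It fails at once if a screw, the hex key, the other parallel or the bottle is moved by over 20 mm (distance of any of bolt_f1, bolt_f2, hexkey_8, parallel_2, grease_pot from where it was at the start of the episode above 0.02 m).
It also fails if it takes over 64 s, if anything falls off the work surface, if the arm or the gripper's body presses on something with over 40 N, if the wrist force passes 120 N, or if a joint passes its speed limit or range.

## Working session

There is one attempt and no reset: what is moved stays moved. The work goes in short steps, Python scripts to look and compute and a tool call to move; the robot and the scene stay as the last step left them, time stands still between calls to the robot, and variables do not carry over. Pictures are saved under pics/ and viewed, and the job is handed in when it is done.

Besides the shell and the picture viewer there is one more tool, called after "Request:" as name(argument=value, ...) on one line, values as JSON. arm_command: Moves the arm, as the interface text tells. Its arguments: {"type":"object","properties":{"rows":{"type":"array","items":{"type":"array","items":{"type":"array","items":{"type":"number"}}}},"gripper":{"type":"number"},"newtons":{"type":"number"}},"required":["rows"]}

```bash
mkdir -p pics; ls; cat > h.py <<'E'
import numpy as np, cv2
from station import get_obs, camera, env, look_for, outline_of, tip_of
def save(c,n,box=None,s=1):
    f=c["frame"][:,:,::-1]
    if box: x0,y0,x1,y1=box; f=f[y0:y1,x0:x1]
    if s!=1: f=cv2.resize(f,None,fx=s,fy=s,interpolation=cv2.INTER_CUBIC)
    cv2.imwrite("pics/"+n,f)
def foc(c): return c["frame"].shape[0]/2/np.tan(np.radians(c["fovy"])/2)
def cloud(c):
    d=c["depth"];f=foc(c);v,u=np.mgrid[:d.shape[0],:d.shape[1]]
    P=np.stack([(u-c["cx"])*d/f,-(v-c["cy"])*d/f,-d,np.ones_like(d)],-1)
    W=P@np.linalg.inv(c["view"]).T
    W=W[...,:3]; W[d<=0]=np.nan
    return W
def proj(c,p):
    q=c["view"]@np.append(p,1);f=foc(c)
    return np.array([c["cx"]+f*q[0]/-q[2],c["cy"]-f*q[1]/-q[2]])
E
python3 - <<'E'
from h import *
np.set_printoptions(precision=4,suppress=True)
o=get_obs()
for k in o: print(k,o[k])
for n in ("scene","top"):
    c=camera(n);save(c,n+"0.png",s=1.5);print(n,c["fovy"],c["cx"],c["cy"],[k for k in c]);print(c["view"])
    for q in ["soft_jaw_center","vice_seat","vice","vice_jaw_face","parallel_1","bolt_f1","hexkey_8","grease_pot","power_post"]:
        for fn in (look_for,tip_of):
            print(q,fn.__name__,[(np.round(r["pixel"]).tolist(),round(r["conf"],2)) for r in fn(q,c)][:5])
E
```

```text
pics
time 0.0
joint_positions [-1.3705  0.2074  1.5429 -0.      1.3935 -0.1505]
dq [ 0.0017  0.0017 -0.0004 -0.0017 -0.0008 -0.0003]
joint_efforts [ -0.001  -37.0881 -28.1417   0.0698   0.0362  -0.0002]
tool_pos [ 0.1974 -0.5392  0.2153]
ee_rot [-0.579   0.4057 -0.4045  0.5801]
ft_force [0.5725 0.3987 0.3843]
moment [ 0.0445 -0.0085  0.0279]
width 0.09429842698310871
scene 49.65464680921961 254.85715694247813 192.86558831290995 ['frame', 'depth', 'fovy', 'cx', 'cy', 'view', 'shot']
[[ 0.7577 -0.6526 -0.0021 -0.2687]
 [ 0.2988  0.3442  0.8901 -0.2832]
 [-0.5801 -0.6751  0.4558 -0.6251]
 [ 0.      0.      0.      1.    ]]
soft_jaw_center call [([176.0, 211.0], 0.5)]
soft_jaw_center call [([200.0, 201.0], 0.54), ([179.0, 212.0], 0.5)]
vice_seat call [([278.0, 229.0], 0.87)]
vice_seat call [([294.0, 197.0], 0.87), ([329.0, 268.0], 0.28)]
vice call [([281.0, 228.0], 0.59)]
vice call [([279.0, 238.0], 0.84), ([326.0, 268.0], 0.23)]
vice_jaw_face call [([268.0, 222.0], 0.82), ([278.0, 232.0], 0.41), ([255.0, 181.0], 0.17)]
vice_jaw_face call [([275.0, 209.0], 0.82)]
parallel_1 call [([287.0
[... 1120 characters left out ...]
81), ([283.0, 171.0], 0.48)]
vice call [([291.0, 188.0], 0.9)]
vice_jaw_face call [([298.0, 210.0], 0.64)]
vice_jaw_face call [([297.0, 195.0], 0.63)]
parallel_1 call [([249.0, 259.0], 0.82), ([280.0, 172.0], 0.77), ([202.0, 144.0], 0.77), ([198.0, 209.0], 0.59), ([352.0, 236.0], 0.57)]
parallel_1 call [([250.0, 262.0], 0.83), ([283.0, 172.0], 0.74), ([288.0, 165.0], 0.69), ([200.0, 144.0], 0.64), ([354.0, 238.0], 0.58)]
bolt_f1 call []
bolt_f1 call [([336.0, 188.0], 0.54), ([334.0, 172.0], 0.35)]
hexkey_8 call [([380.0, 191.0], 0.57)]
hexkey_8 call [([362.0, 189.0], 0.44)]
grease_pot call [([238.0, 124.0], 0.65)]
grease_pot call [([236.0, 129.0], 0.66)]
power_post call []
power_post call []
```

View pics/scene0.png

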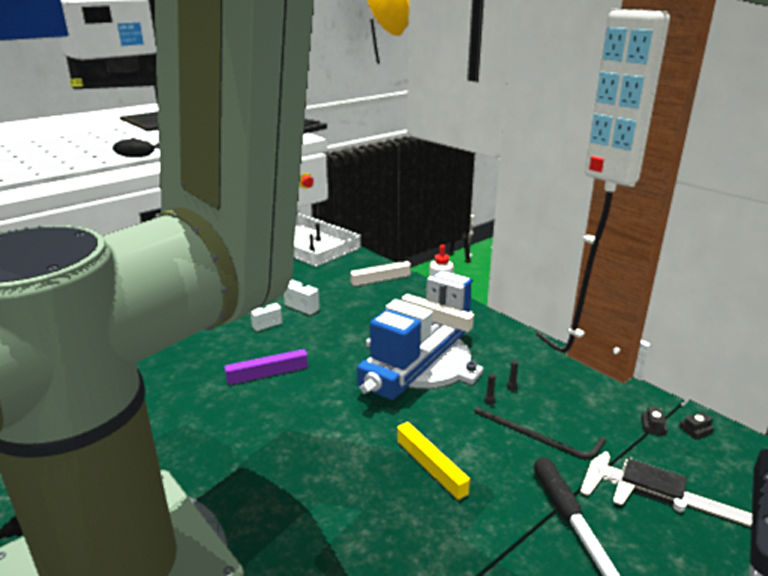

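View pics/top0.png

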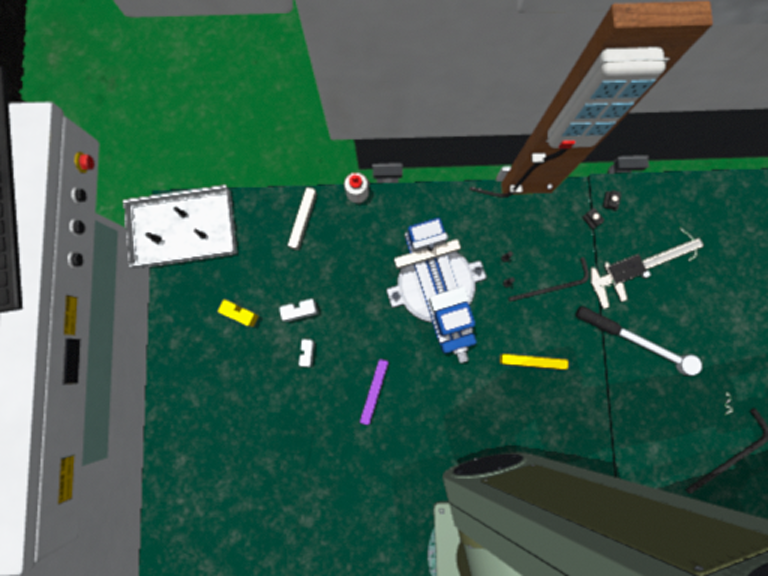

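Soft-jaw candidates in the top picture (512x384 pixels):
- yellow block at (158,209): excluded, because it is yellow
- larger white block at (199,207): this is the one meant
- smaller white block at (203,236): excluded, too small

Next I'll check this choice in a close crop and measure it.

```bash
python3 - <<'E'
from h import *
np.set_printoptions(precision=4,suppress=True)
c=camera("top");W=cloud(c);np.save("W.npy",W);
save(c,"jawcrop.png",(140,180,250,260),7)
save(c,"vicecrop.png",(245,135,345,255),5)
def rect(m,name):
    P=W[m];r=cv2.minAreaRect((P[:,:2]*1000).astype(np.float32));print(name,m.sum(),"z",np.percentile(P[:,2],[5,50,95]),"rect",r,"mean",P[:,:2].mean(0))
v,u=np.mgrid[:384,:512]
def box(a,b,c_,d): return (u>=a)&(u<=c_)&(v>=b)&(v<=d)
bench=W[box(140,250,230,300)][:,2];print("bench",np.nanmedian(bench))
rect(box(180,195,218,218)&(W[...,2]>.030),"big")
rect(box(190,222,218,248)&(W[...,2]>.015),"small")
rect(box(140,195,175,222)&(W[...,2]>.015),"yellow")
Z=W[...,2]
for lo,hi in ((.05,.075),(.08,.095),(.095,.1),(.1,.103),(.103,.106),(.106,.109),(.109,.112),(.112,.116)):
    m=box(250,140,330,245)&(Z>lo)&(Z<hi)
    if m.sum()>3: rect(m,(lo,hi))
E
```

```text
bench -0.0005604825715350703
big 190 z [0.0357 0.0391 0.0422] rect ((451.5664978027344, 338.2972412109375), (24.351701736450195, 62.302886962890625), 12.260086059570312) mean [0.451  0.3374]
small 113 z [0.0246 0.0294 0.033 ] rect ((372.04046630859375, 324.5627746582031), (18.65035057067871, 46.00456237792969), 82.84258270263672) mean [0.3718 0.3234]
yellow 205 z [0.0233 0.0387 0.0414] rect ((449.62103271484375, 452.6692810058594), (62.53622817993164, 23.963838577270508), 63.3538932800293) mean [0.4483 0.4506]
(0.05, 0.075) 459 z [0.0505 0.0673 0.0717] rect ((473.6767883300781, 85.17033386230469), (226.96334838867188, 119.24021911621094), 7.5862884521484375) mean [0.4962 0.0811]
(0.08, 0.095) 53 z [0.0811 0.0863 0.0943] rect ((491.349609375, 74.30829620361328), (191.23544311523438, 59.102630615234375), 15.008549690246582) mean [0.5041 0.0928]
(0.095, 0.1) 16 z [0.0951 0.0964 0.0994] rect ((491.70294189453125, 75.18710327148438), (191.66995239257812, 57.65007400512695), 15.044538497924805) mean [0.509  0.0922]
(0.1, 0.103) 23 z [0.1002 0.1018 0.103 ] rect ((496.2508544921875, 76.54752349853516), (201.7616729736328, 59.94785690307617), 16.930654525756836) mean [0.4797 0.0804]
(0.103, 0.106) 157 z [0.1033 0.105  0.1059] rect ((496.9184265136719, 75.44566345214844), (201.59242248535156, 60.477413177490234), 15.47165298461914) mean [0.506  0.0784]
(0.106, 0.109) 478 z [0.1062 0.1077 0.1089] rect ((496.4337158203125, 75.14834594726562), (199.4514923095703, 60.83522033691406), 15.942896842956543) mean [0.4901 0.0732]
(0.109, 0.112) 319 z [0.1091 0.1099 0.1116] rect ((495.51507568359375, 73.3429183959961), (196.13693237304688, 61.698326110839844), 14.24908447265625) mean [0.4641 0.0657]
(0.112, 0.116) 17 z [0.112  0.1125 0.1133] rect ((445.0697326660156, 63.49957275390625), (43.69233703613281, 53.02467346191406), 15.176420211791992) mean [0.4496 0.0629]
```

View pics/jawcrop.png

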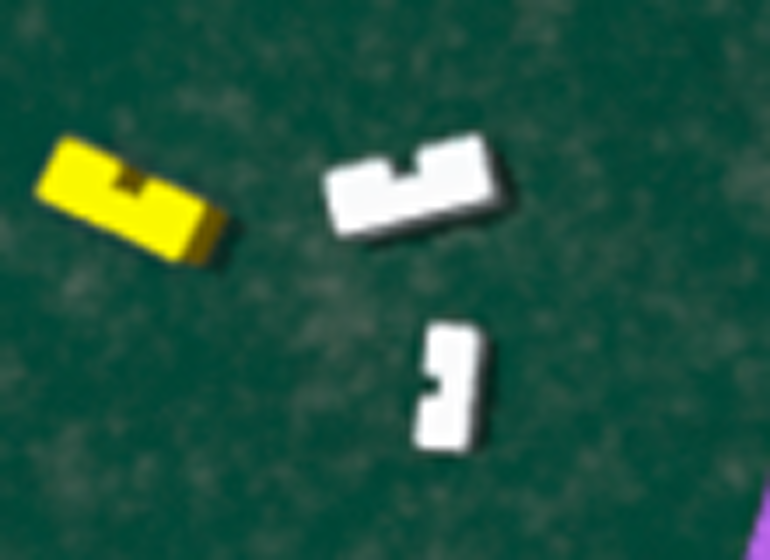

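View pics/vicecrop.png

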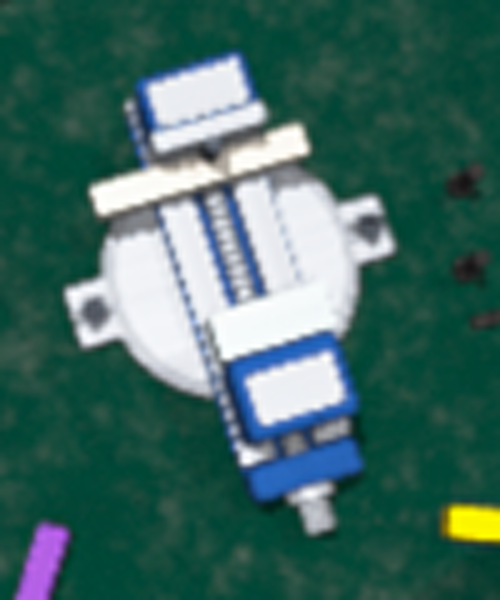

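The crop confirms it. The larger white block has its keyway on the far (+x) side and measures 24.4 x 62.3 x 40 mm, so it is the right part. Next is a finer vice pose, the post and the tool axes.

```bash
python3 - <<'E'
from h import *
from scipy.spatial.transform import Rotation as R
np.set_printoptions(precision=4,suppress=True)
print("tool axes (cols)\n",R.from_quat(get_obs()["ee_rot"]).as_matrix())
for n in("top","scene"):
    c=camera(n);W=cloud(c);Z=W[...,2]
    print(n,"campos",np.linalg.inv(c["view"])[:3,3])
    X,Y=W[...,0],W[...,1]
    near=(X>.3)&(X<.7)&(Y>-.1)&(Y<.25)
    def rect(m,name):
        P=W[m]
        if len(P)<5: print(name,len(P));return
        r=cv2.minAreaRect((P[:,:2]*1000).astype(np.float32));print(name,m.sum(),"z",np.percentile(P[:,2],[5,50,95]),"rect",r)
    rect(near&(Z>.101)&(Z<.118)&(X>.535),"fixed top")
    rect(near&(Z>.101)&(Z<.118)&(X<.50),"moving top")
    rect(near&(Z>.064)&(Z<.076)&(X>.5),"par1 top")
    post=(X>.5)&(Z>.15)&(Z<.5)&(Y<.2)&(X<.95)
    P=W[post];print("post",post.sum(), np.nanpercentile(P,[1,10,50,90,99],axis=0))
    for q in["vice_seat","vice_jaw_face","soft_jaw_center","vice"]:
        for r in tip_of(q,c)[:2]:
            u,v=np.round(r["pixel"]).astype(int);print(q,r["conf"],r["pixel"],W[v,u])
E
```

```text
tool axes (cols)
 [[ 0.3436 -0.      0.9391]
 [-0.9391 -0.      0.3436]
 [ 0.     -1.     -0.    ]]
top campos [0.3487 0.171  1.0061]
fixed top 396 z [0.1037 0.1072 0.1115] rect ((619.9465942382812, 15.32098388671875), (52.96784210205078, 251.97091674804688), 30.37847900390625)
moving top 639 z [0.1047 0.1085 0.1116] rect ((433.69866943359375, 57.07939910888672), (70.20966339111328, 62.27222442626953), 15.639912605285645)
par1 top 342 z [0.0661 0.0691 0.0732] rect ((610.3336181640625, 68.5602035522461), (333.46502685546875, 175.13047790527344), 89.8207778930664)
post 8895 [[ 0.6415 -0.4676  0.1523]
 [ 0.6429 -0.1865  0.1703]
 [ 0.6851 -0.0781  0.2577]
 [ 0.931   0.0958  0.4905]
 [ 0.9325  0.1898  0.4969]]
vice_seat 0.96 [285.3, 161.1] [0.5569 0.0948 0.1098]
vice_jaw_face 0.84 [296.4, 197.0] [0.461  0.07   0.1074]
soft_jaw_center 0.74 [197.1, 208.1] [0.4469 0.3393 0.0394]
soft_jaw_center 0.66 [158.5, 209.6] [0.4445 0.4478 0.0404]
vice 0.63 [292.5, 187.8] [0.4947 0.0728 0.043 ]
scene campos [-0.0745 -0.4999  0.5364]
fixed top 371 z [0.102  0.1087 0.1139] rect ((612.03173828125, 10.919754028320312), (51.325801849365234, 252.76248168945312), 25.83265495300293)
moving top 639 z [0.1027 0.1098 0.112 ] rect ((434.79998779296875, 56.493309020996094), (73.18284606933594, 62.927490234375), 15.735336303710938)
par1 top 456 z [0.065  0.0704 0.0746] rect ((602.28076171875, 71.86343383789062), (334.0115051269531, 171.82498168945312), 86.47824096679688)
post 23846 [[ 0.6413 -0.2042  0.1537]
 [ 0.6443 -0.1647  0.1882]
 [ 0.8954 -0.1199  0.3406]
 [ 0.9323  0.1414  0.4692]
 [ 0.9351  0.1938  0.4961]]
vice_seat 0.72 [294.8, 195.6] [0.5496 0.0841 0.093 ]
vice_seat 0.61 [292.8, 189.9] [0.5483 0.0901 0.1066]
vice_jaw_face 0.61 [275.1, 210.4] [0.4497 0.0457 0.1093]
vice_jaw_face 0.37 [328.2, 271.2] [ 0.4896 -0.0749  0.0012]
soft_jaw_center 0.83 [200.9, 200.4] [0.4477 0.326  0.0206]
soft_jaw_center 0.78 [175.9, 209.1] [0.3673 0.3176 0.0266]
```

```bash
python3 - <<'E'
from h import *
np.set_printoptions(precision=4,suppress=True)
a=np.radians(15.7);ex=np.array([np.cos(a),np.sin(a)]);ey=np.array([-ex[1],ex[0]])
for n in("top","scene"):
    c=camera(n);W=cloud(c);Z=W[...,2]
    ref=np.array([.55,.09]);d=W[...,:2]-ref;s=d@ex;t=d@ey
    np.save(n+"_st.npy",np.stack([s,t,Z],-1))
    def rect(m,name):
        P=W[m];r=cv2.minAreaRect((P[:,:2]*1000).astype(np.float32));print(n,name,m.sum(),"z",np.percentile(P[:,2],[5,50,95]),"rect",r)
        print("   s",np.percentile(s[m],[1,5,50,95,99]),"t",np.percentile(t[m],[0,2,50,98,100]), "mid t",(t[m].min()+t[m].max())/2)
    base=(abs(t)<.08)
    rect(base&(Z>.098)&(Z<.118)&(abs(s-.02)<.05)&(abs(t)<.045),"fixed")
    rect(base&(Z>.062)&(Z<.078)&(abs(s+.005)<.025),"par")
    rect(base&(Z>.1)&(Z<.118)&(s<-.06)&(s>-.2),"moving")
    # vertical face points fixed jaw
    m=(Z>.077)&(Z<.100)&(abs(t)<.028)&(abs(s)<.04)
    if m.sum()>3:
        for lo in np.arange(-.03,.03,.005):
            k=m&(t>=lo)&(t<lo+.005)
            if k.any(): print("  face t",round(lo,3),k.sum(),np.median(s[k]))
    P=W[(Z>.2)&(Z<.45)&(W[...,0]>.6)&(W[...,0]<.85)&(W[...,1]<.0)&(W[...,1]>-.25)]
    if len(P): print("post",np.percentile(P,[1,50,99],axis=0))
save(camera("scene"),"vscene.png",(235,165,345,275),7)
E
```

```text
top fixed 360 z [0.1038 0.107  0.1101] rect ((570.4573974609375, 95.31245422363281), (48.582096099853516, 60.19209289550781), 17.102991104125977)
   s [-0.0015  0.0047  0.0231  0.0423  0.0449] t [-0.0303 -0.029   0.0002  0.0284  0.0296] mid t -0.0003316444303895251
top par 278 z [0.0652 0.0691 0.0719] rect ((550.5419311523438, 96.3718032836914), (28.457237243652344, 119.57247924804688), 15.290401458740234)
   s [-0.0118 -0.0116 -0.0038  0.0049  0.0073] t [-0.0538 -0.0511  0.0082  0.0633  0.0659] mid t 0.006031104641426026
top moving 641 z [0.1045 0.1085 0.1115] rect ((433.5886535644531, 57.274593353271484), (70.31378173828125, 61.927528381347656), 15.317492485046387)
   s [-0.1553 -0.1525 -0.1204 -0.0889 -0.0864] t [-0.0311 -0.0287  0.0003  0.0295  0.0308] mid t -0.00018453277949967775
  face t -0.03 1 0.004887749256219421
  face t -0.025 3 0.004994769047631772
  face t -0.02 3 0.004957717845361499
  face t -0.015 2 0.004651789737634067
  face t -0.01 2 0.004662344675335602
  face t -0.005 2 -0.00409276297981862
  face t 0.0 6 -0.0012429897233744436
  face t 0.005 3 0.004769361304263
[... 889 characters left out ...]
6611328), 16.02220344543457)
   s [-0.1557 -0.1545 -0.1258 -0.0889 -0.0853] t [-0.0331 -0.0318 -0.0062  0.0272  0.0305] mid t -0.0012991903330105727
  face t -0.03 12 0.0060443562707503
  face t -0.025 13 0.0062550709725294786
  face t -0.02 20 0.00717409646209001
  face t -0.015 19 0.0064239459742291
  face t -0.01 28 0.004658951368148296
  face t -0.005 20 -0.0023576478437060885
  face t 0.0 8 -0.0013867882800679505
  face t 0.005 9 0.006414259308371967
  face t 0.01 14 0.005746126459557075
  face t 0.015 15 0.007134569665695676
  face t 0.02 20 0.006690561039810071
  face t 0.025 7 0.0073452932973751784
post [[ 0.6402 -0.1652  0.2035]
 [ 0.6732 -0.129   0.3457]
 [ 0.6973 -0.0682  0.4481]]
```

View pics/vscene.png

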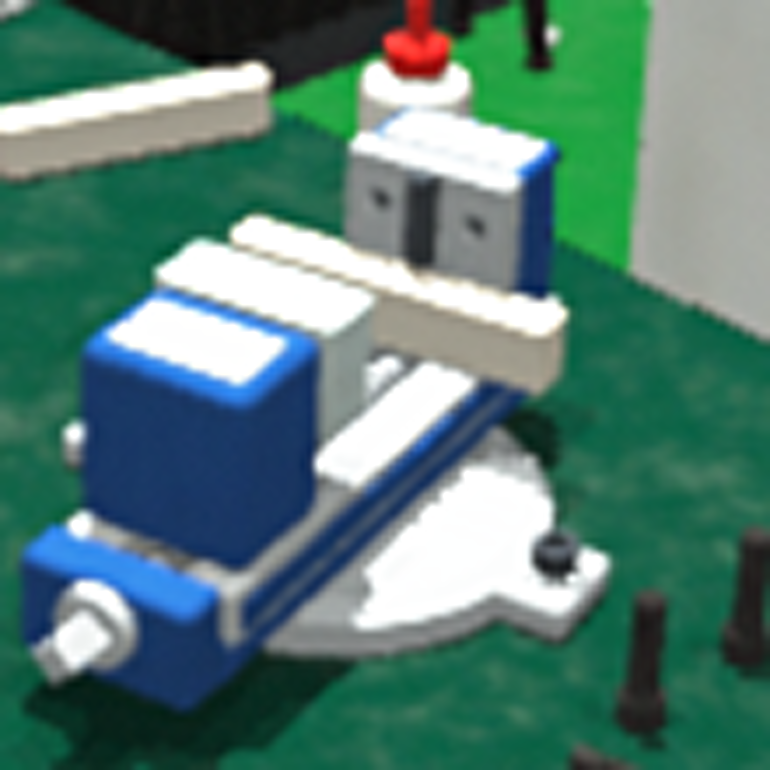

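Request:
arm_command(rows=[[[-2.6,-0.6,4.6,0,0,0],[-2.6,-0.6,4.6,0,0,0],[-2.6,-0.6,4.6,0,0,0],[-2.6,-0.6,4.6,0,0,0],[-2.6,-0.6,4.6,0,0,0],[-2.6,-0.6,4.6,0,0,0]]], gripper=-1)

```text
time: 3.35
tool_pos: [0.4072, -0.2955, 0.2533]
ee_rot: [0.578, -0.407, 0.408, -0.578]
ft_force: [0.5, -0.3, -0.1]
width: 0.0938
```

```bash
cat >> h.py <<'E'
from scipy.spatial.transform import Rotation as R
def go(p,yaw):
    "tool-frame shift (cm) and rotvec (deg) to TCP pos p, tool-z yaw deg, tool y down"
    o=get_obs();M=R.from_quat(o["ee_rot"]);y=np.radians(yaw)
    T=R.from_matrix(np.array([[np.sin(y),0,np.cos(y)],[-np.cos(y),0,np.sin(y)],[0,-1,0]]))
    d=M.inv().apply(np.array(p)-o["tool_pos"])*100
    r=np.degrees((M.inv()*T).as_rotvec())
    print("t",round(float(o["time"]),2),"pos",np.round(o["tool_pos"],4),"F",np.round(o["ft_force"],2),"w",round(o["width"],4),"shift",np.round(d,2),"turn",np.round(r,2),"j",np.round(o["joint_positions"],2))
E
python3 -c "
from h import *
go((.4515,.338,.25),12.3)"
```

```text
t 3.35 pos [ 0.4072 -0.2955  0.2533] F [ 0.51 -0.34 -0.06] w 0.0938 shift [-58.2    0.24  25.41] turn [-0.06  7.29  0.11] j [-0.8   0.02  1.67  0.    1.45  0.43]
```

Request:
arm_command(rows=[[[-4.9,0,2.1,0,0,0],[-4.9,0,2.1,0,0,0],[-4.9,0,2.1,0,0,0],[-4.9,0,2.1,0,0,0],[-4.9,0,2.1,0,0,0],[-4.9,0,2.1,0,0,0],[-4.9,0,2.1,0,0,0],[-4.9,0,2.1,0,0,0]]])

```text
time: 4.35
tool_pos: [0.4363, 0.1432, 0.2553]
ee_rot: [-0.576, 0.404, -0.412, 0.579]
ft_force: [0.2, -1.0, 0.0]
width: 0.094
```

Request:
arm_command(rows=[[[-4.9,0,2.1,0,0,0],[-4.9,0,2.1,0,0,0],[-4.9,0,2.1,0,0,0],[-3,0,1.5,0,3.5,0],[0,0,0,0,3.5,0]]])

```text
time: 4.97
tool_pos: [0.4495, 0.3468, 0.2554]
ee_rot: [-0.55, 0.437, -0.446, 0.555]
ft_force: [-0.4, -0.8, -0.2]
width: 0.0939
```

```bash
python3 -c "
from h import *
go((.4515,.338,.10),12.3)
c=camera('top');save(c,'t1.png',s=1.5)
c=camera('scene');save(c,'s1.png',s=1.5)
"
```

```text
t 4.97 pos [0.4495 0.3468 0.2554] F [-0.39 -0.78 -0.22] w 0.0939 shift [ 0.81 15.54 -0.21] turn [-0.77  0.42  0.32] j [ 0.51  0.16  1.52 -0.01  1.45  1.86]
```

View pics/s1.png

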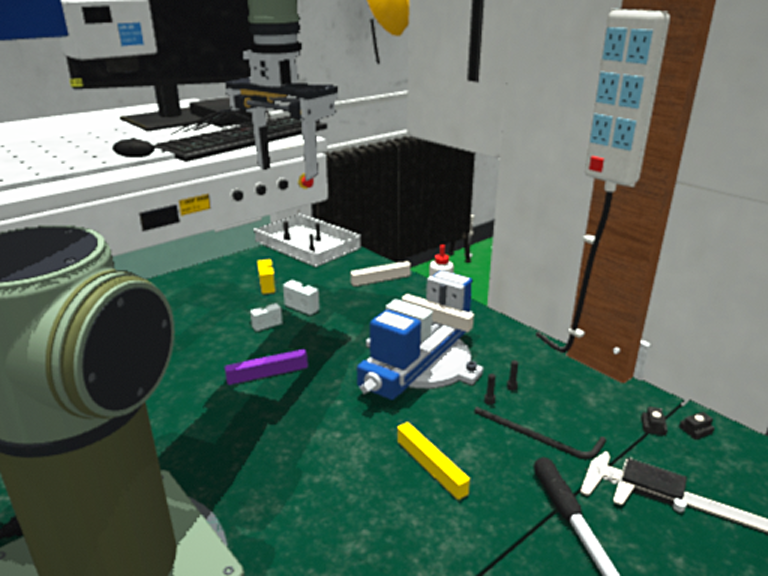

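```bash
python3 - <<'E'
from h import *
np.set_printoptions(precision=4,suppress=True)
c=camera('scene');W=cloud(c);X,Y,Z=W[...,0],W[...,1],W[...,2]
for n,lo in (("all",.008),("top",.034)):
    m=(abs(X-.4515)<.05)&(abs(Y-.338)<.045)&(Z>lo)&(Z<.06)
    m&=~((X<.41)&(Y<.345))
    P=W[m];print(n,len(P),np.percentile(P[:,2],[5,50,95]),cv2.minAreaRect((P[:,:2]*1000).astype(np.float32)))
save(c,"jaws.png",(160,170,240,230),8)
E
```

```text
all 338 [0.0105 0.0302 0.0419] ((452.341796875, 337.1649475097656), (28.8659610748291, 66.15362548828125), 14.082833290100098)
top 139 [0.0355 0.0407 0.0424] ((453.2316589355469, 337.3048400878906), (27.162015914916992, 63.92774963378906), 13.655463218688965)
```

Request:
arm_command(rows=[[[0.8,3.0,-0.2,0,0,0],[0,4.0,0,-0.7,0.4,0.3],[0,4.0,0,0,0,0],[0,4.0,0,0,0,0],[0,0,0,0,0,0]]])

```text
time: 5.75
tool_pos: [0.4531, 0.3334, 0.1046]
ee_rot: [-0.549, 0.442, -0.445, 0.553]
ft_force: [-0.3, -0.1, 1.1]
width: 0.0941
```

```bash
python3 -c "
from h import *
go((.4515,.338,.02),12.3)
"
```

```text
t 5.75 pos [0.4531 0.3334 0.1046] F [-0.3  -0.09  1.12] w 0.0941 shift [-0.48  8.46 -0.11] turn [-0.34  0.04 -0.02] j [ 0.48  0.29  1.68 -0.    1.16  1.84]
```

Request:
arm_command(rows=[[[-0.4,2.5,-0.1,-0.3,0,0],[0,2.5,0,0,0,0],[0,2.0,0,0,0,0],[0,1.0,0,0,0,0],[0,0.3,0,0,0,0]]])

```text
time: 6.38
tool_pos: [0.4607, 0.34, 0.0309]
ee_rot: [-0.544, 0.441, -0.446, 0.557]
ft_force: [1.5, -0.1, 0.1]
width: 0.0938
```

```bash
python3 -c "
from h import *
go((.4515,.338,.02),12.5)
c=camera('scene');save(c,'s2.png',(120,120,260,240),5)
c=camera('top');save(c,'t2.png',(120,150,260,260),5)
"
```

```text
t 6.38 pos [0.4607 0.34   0.0309] F [ 1.54 -0.05  0.12] w 0.0938 shift [ 0.    1.08 -0.97] turn [-1.08 -0.19 -0.3 ] j [ 0.48  0.41  1.71 -0.    1.01  1.84]
```

View pics/s2.png

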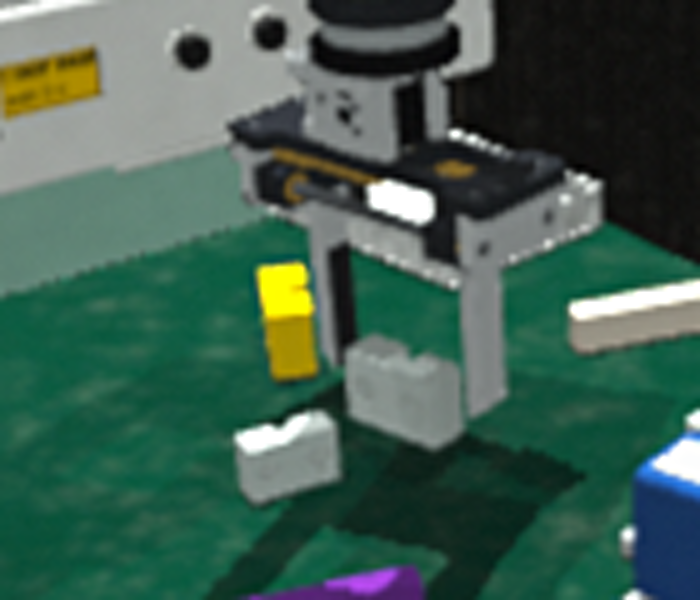

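The fingers straddle the jaw, which sits at about (200,198) in full-frame pixels. They are about 10 mm too far in x and 11 mm high, so I'll correct that.

Request:
arm_command(rows=[[[0,0.4,-0.5,-0.5,0,0],[0,0.4,-0.5,-0.5,0,0],[0,0.3,0,0,0,0],[0,0,0,0,0,0]]])

```text
time: 6.98
tool_pos: [0.4514, 0.3385, 0.021]
ee_rot: [-0.549, 0.444, -0.442, 0.553]
ft_force: [-1.2, 0.1, -0.7]
width: 0.094
```

```bash
python3 -c "
from h import *
go((.4515,.338,.02),12.5)
"
```

```text
t 6.97 pos [0.4514 0.3385 0.021 ] F [-1.21  0.07 -0.67] w 0.094 shift [ 0.06  0.1  -0.  ] turn [-0.18 -0.17 -0.35] j [0.49 0.42 1.72 0.01 1.   1.84]
```

Request:
arm_command(rows=[[[0,0,0,0,0,0],[0,0,0,0,0,0],[0,0,0,0,0,0],[0,0,0,0,0,0],[0,0,0,0,0,0],[0,0,0,0,0,0]]], gripper=1, newtons=20)

```text
time: 7.72
tool_pos: [0.4516, 0.3386, 0.0211]
ee_rot: [-0.549, 0.444, -0.442, 0.553]
ft_force: [1.1, -1.0, -0.6]
width: 0.0619
```

Request:
arm_command(rows=[[[0,0,0,0,0,0],[0,0,0,0,0,0],[0,-0.5,0,0,0,0],[0,-2,0,0,0,0],[0,-3,0,0,0,0],[0,-3,0,0,0,0],[0,-3,0,0,0,0],[0,0,0,0,0,0]]], newtons=50)

```text
time: 8.72
tool_pos: [0.4496, 0.3371, 0.1382]
ee_rot: [-0.55, 0.445, -0.442, 0.552]
ft_force: [-0.3, 0.5, -1.8]
width: 0.0616
```

```bash
python3 - <<'E'
from h import *
go((.4515,.338,.17),12.5)
c=camera('scene');save(c,'s3.png',(120,80,280,220),5)
c=camera('top');save(c,'t3.png',(120,150,260,260),5)
E
```

```text
t 8.72 pos [0.4496 0.3371 0.1382] F [-0.3   0.49 -1.81] w 0.0616 shift [-0.07 -3.18  0.2 ] turn [ 0.05 -0.17 -0.3 ] j [0.49 0.25 1.65 0.01 1.23 1.84]
```

View pics/s3.png

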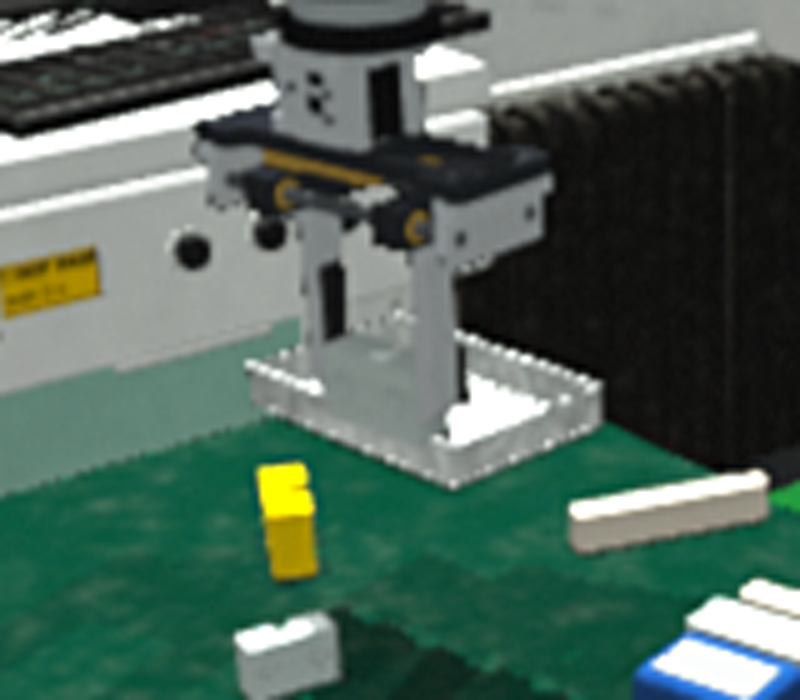

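The jaw is off the bench and held between the pads (width 61.6 mm); the crop shows it upright at about (200,155) in full-frame pixels. Next I move it above the vice.

```bash
python3 -c "
from h import *
go((.5322,.0845,.17),15.6)
"
```

```text
t 8.82 pos [0.4472 0.3357 0.1347] F [-0.08  0.26 -1.92] w 0.0617 shift [26.35 -3.64  2.92] turn [ 0.44 -3.28 -0.2 ] j [0.49 0.26 1.66 0.01 1.23 1.84]
```

Request:
arm_command(rows=[[[2,-2.5,0.4,0,0,0],[4,-1.5,0.4,0,0,0],[4,0,0.4,0.4,-1,-0.2],[4,0,0.4,0,-1,0],[4,0,0.4,0,-1.2,0],[4,0,0.4,0,0,0],[3,0,0.4,0,0,0],[0,0,0,0,0,0]]])

```text
time: 9.82
tool_pos: [0.5251, 0.0906, 0.1562]
ee_rot: [0.573, -0.434, 0.419, -0.555]
ft_force: [-0.0, 0.6, -1.8]
width: 0.0618
```

```bash
python3 -c "
from h import *
go((.5322,.0845,.14),15.6)
"
```

```text
t 9.82 pos [0.5251 0.0906 0.1562] F [-0.02  0.65 -1.83] w 0.0618 shift [0.78 1.6  0.57] turn [ 1.89  0.15 -0.12] j [ 0.01  0.2   1.68 -0.01  1.29  1.31]
```

Request:
arm_command(rows=[[[0.8,0.5,0.5,1.8,0.1,-0.1],[0,0.5,0,0,0,0],[0,0.2,0,0,0,0],[0,0,0,0,0,0]]])

```text
time: 10.32
tool_pos: [0.5274, 0.0871, 0.1387]
ee_rot: [0.566, -0.431, 0.423, -0.562]
ft_force: [0.3, 0.7, -1.7]
width: 0.0618
```

```bash
python3 - <<'E'
from h import *
np.set_printoptions(precision=4,suppress=True)
go((.5322,.0845,.12),15.6)
c=camera('scene');save(c,'s4.png',(235,130,355,250),6)
W=cloud(c);Z=W[...,2]
a=np.radians(15.6);ex=np.array([np.cos(a),np.sin(a)]);ey=np.array([-ex[1],ex[0]])
d=W[...,:2]-np.array([.5553,.091]);s=d@ex;t=d@ey
c=camera('top');save(c,'t4.png',(240,110,340,230),5)
go((.5322,.0845,.12),15.6)
E
```

```text
t 10.32 pos [0.5274 0.0871 0.1387] F [ 0.27  0.67 -1.67] w 0.0618 shift [0.39 1.86 0.41] turn [ 0.62  0.15 -0.31] j [0.   0.21 1.71 0.   1.24 1.3 ]
t 10.43 pos [0.5279 0.087  0.1392] F [-1.41 -0.12 -0.43] w 0.0615 shift [0.37 1.91 0.37] turn [ 0.56  0.14 -0.29] j [0.   0.21 1.71 0.   1.24 1.3 ]
```

View pics/s4.png

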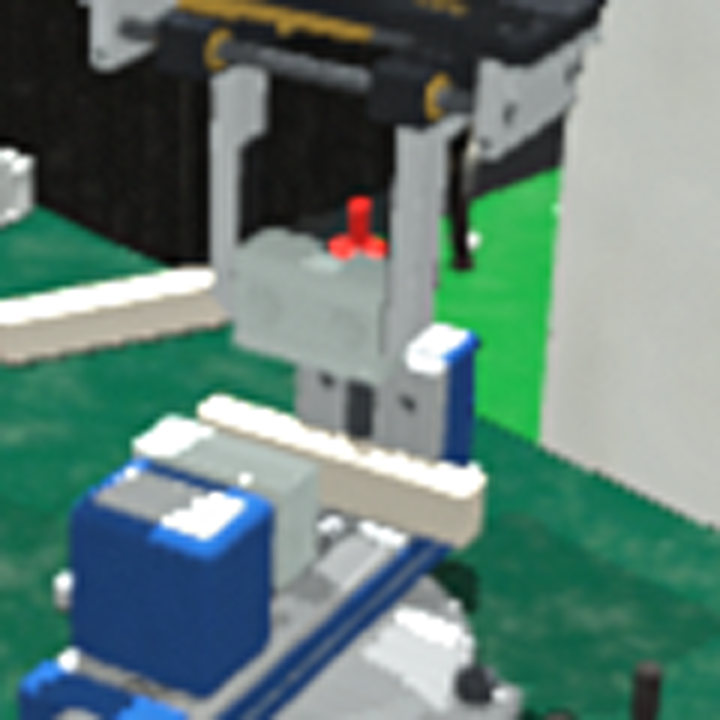

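View pics/t4.png

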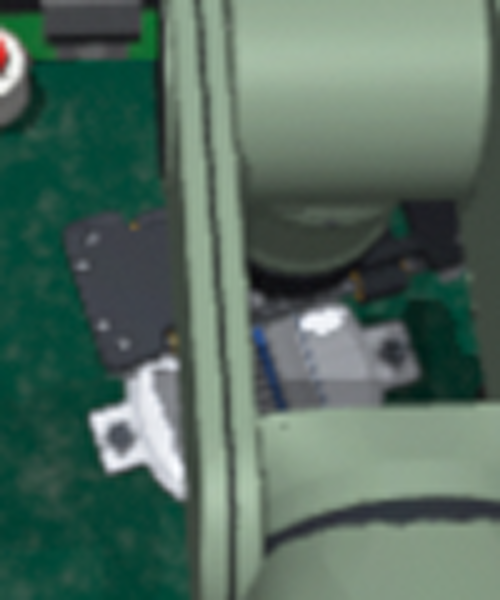

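The jaw hangs square in front of the fixed jaw. In the scene picture it is at about (285,180) full frame, with the key visible below it at about (295,198). I'll line it up and measure the sideways offset in the same view.

Request:
arm_command(rows=[[[0.4,0,0.4,0.6,0.1,-0.3],[0,0.5,0,0,0,0],[0,0,0,0,0,0]]])

```text
time: 10.8
tool_pos: [0.5337, 0.0844, 0.1345]
ee_rot: [-0.563, 0.426, -0.428, 0.564]
ft_force: [-0.8, 0.3, -1.1]
width: 0.0621
```

```bash
python3 - <<'E'
from h import *
np.set_printoptions(precision=4,suppress=True)
go((.5322,.0845,.11),15.6)
c=camera('scene');save(c,'s5.png',(235,130,355,250),6)
W=cloud(c);Z=W[...,2]
a=np.radians(15.6);ex=np.array([np.cos(a),np.sin(a)]);ey=np.array([-ex[1],ex[0]])
d=W[...,:2]-np.array([.5553,.091]);s=d@ex;t=d@ey
m=(s>-.05)&(s<-.028)&(abs(t)<.029)&(Z>.112)&(Z<.165)
P=np.stack([s,t,Z],-1)[m]
print(len(P))
for i in range(3): print(np.percentile(P[:,i],[0,2,10,50,90,98,100]))
# plane fit s = a + b t + c z
A=np.c_[np.ones(len(P)),P[:,1:]];k=abs(P[:,0]-np.median(P[:,0]))<.004
print(np.linalg.lstsq(A[k],P[k,0],rcond=None)[0],k.sum())
m=(s<-.06)&(s>-.2)&(abs(t)<.06)&(Z>.1)&(Z<.118)
print("moving t",t[m].min(),t[m].max())
# rows of t extent for jaw at s~front including fingers
for z in np.arange(.112,.17,.006):
    k=(s>-.06)&(s<-.02)&(abs(t)<.07)&(Z>z)&(Z<z+.006)
    if k.any(): print(round(z,3),k.sum(),t[k].min(),t[k].max(),np.median(s[k]))
go((.5322,.0845,.11),15.6)
E
```

```text
t 10.8 pos [0.5337 0.0844 0.1345] F [-0.81  0.27 -1.13] w 0.0621 shift [-0.06  2.45 -0.15] turn [-0.16  0.06  0.06] j [-0.    0.21  1.71 -0.    1.21  1.29]
351
[-0.0367 -0.0355 -0.0344 -0.0327 -0.0305 -0.0289 -0.0281]
[-0.0289 -0.0284 -0.0242 -0.0003  0.0237  0.0272  0.029 ]
[0.1142 0.1149 0.1185 0.1363 0.1531 0.155  0.1564]
[-0.033   0.0032  0.0024] 345
moving t -0.03267254437913623 0.03103109159916366
0.112 38 -0.03116116154777984 0.03381236125017518 -0.0323657387815785
0.118 64 -0.031856956749097796 0.028526486540364788 -0.0327129843579957
0.124 85 -0.0364323400689838 0.0365953821069578 -0.03166748637453169
0.13 74 -0.041537567297947324 0.04467742966927983 -0.031706344079207104
0.136 74 -0.043782373296159555 0.04371253624580234 -0.03204774365614732
0.142 89 -0.04377336423075264 0.04286234914337112 -0.03268142954561529
0.148 108 -0.04329840574888412 0.04414749316270556 -0.03231953145719636
0.154 90 -0.04334633074632717 0.04429984425990276 -0.02992714327166497
0.16 35 -0.0439755235445794 0.04369304004814488 -0.031319558234214166
0.166 37 -0.04322440520135542 0.042982704716925356 -0.031499820569646945
t 10.85 pos [0.534  0.0843 0.1348] F [-0.17  0.22 -1.2 ] w 0.0619 shift [-0.07  2.48 -0.18] turn [-0.2   0.06  0.07] j [-0.    0.21  1.71 -0.    1.21  1.29]
```

View pics/s5.png

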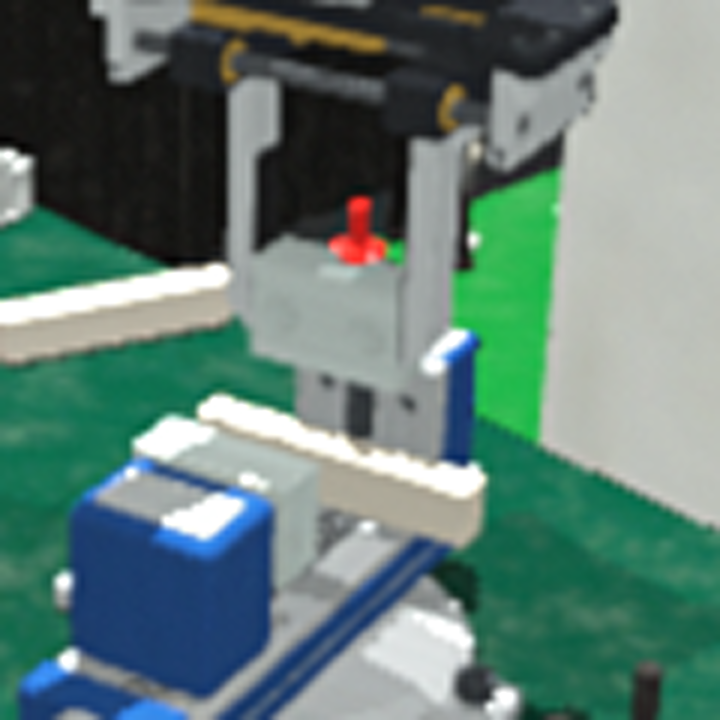

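```bash
python3 -c "
from h import *
go((.5310,.0833,.096),15.7)
"
```

```text
t 10.85 pos [0.534  0.0843 0.1348] F [-0.17  0.22 -1.2 ] w 0.0619 shift [ 0.01  3.88 -0.33] turn [-0.2  -0.04  0.07] j [-0.    0.21  1.71 -0.    1.21  1.29]
```

Request:
arm_command(rows=[[[0,0.3,-0.4,-0.2,0,0],[0,0.9,0,0,0,0],[0,0.9,0,0,0,0],[0,0,0,0,0,0]]])

```text
time: 11.35
tool_pos: [0.5294, 0.0831, 0.112]
ee_rot: [0.564, -0.427, 0.427, -0.563]
ft_force: [0.8, 0.0, -1.3]
width: 0.0618
```

```bash
python3 -c "
from h import *
go((.5310,.0833,.096),15.7)
"
```

```text
t 11.35 pos [0.5294 0.0831 0.112 ] F [ 0.83  0.05 -1.31] w 0.0618 shift [0.02 1.59 0.16] turn [ 0.06 -0.05  0.05] j [-0.01  0.24  1.74 -0.    1.17  1.29]
```

Request:
arm_command(rows=[[[0,0.6,0.15,0,0,0],[0,0.5,0,0,0,0],[0,0.3,0,0,0,0],[0,0,0,0,0,0]]])

```text
time: 11.85
tool_pos: [0.5312, 0.0835, 0.0969]
ee_rot: [0.564, -0.427, 0.427, -0.563]
ft_force: [0.6, 0.5, -2.1]
width: 0.0615
```

```bash
python3 -c "
from h import *
go((.5310,.0833,.091),15.7)
"
```

```text
t 11.85 pos [0.5312 0.0835 0.0969] F [ 0.6   0.52 -2.06] w 0.0615 shift [ 0.02  0.59 -0.02] turn [ 0.06 -0.05  0.05] j [-0.    0.26  1.74 -0.    1.14  1.29]
```

Request:
arm_command(rows=[[[0,0.25,0,0,0,0],[0,0.15,0,0,0,0],[0,0,0,0,0,0]]])

```text
time: 12.22
tool_pos: [0.5315, 0.0835, 0.093]
ee_rot: [0.564, -0.427, 0.428, -0.563]
ft_force: [-0.1, 0.4, -2.7]
width: 0.062
```

Request:
arm_command(rows=[[[0,0.1,0,0,0,0],[0,0.05,0,0,0,0]]])

```text
time: 12.48
tool_pos: [0.5317, 0.0835, 0.0917]
ee_rot: [0.564, -0.427, 0.428, -0.563]
ft_force: [-0.2, -0.4, -1.4]
width: 0.0618
```

```bash
python3 -c "
from h import *
go((.5310,.0833,.091),15.7)
"
```

```text
t 12.47 pos [0.5317 0.0835 0.0917] F [-0.23 -0.42 -1.38] w 0.0618 shift [ 0.    0.07 -0.07] turn [-0.02 -0.05  0.08] j [-0.    0.27  1.75 -0.    1.13  1.29]
```

Request:
arm_command(rows=[[[0,0.08,-0.03,0,0,0],[0,0.08,0,0,0,0]]])

```text
time: 12.72
tool_pos: [0.5318, 0.0835, 0.0912]
ee_rot: [0.563, -0.427, 0.428, -0.563]
ft_force: [-3.5, 0.3, 6.5]
width: 0.0615
```

```bash
python3 -c "
from h import *
go((.5310,.0833,.091),15.7)
"
```

```text
t 12.72 pos [0.5318 0.0835 0.0912] F [-3.53  0.31  6.47] w 0.0615 shift [-0.01  0.02 -0.08] turn [-0.05 -0.04  0.08] j [-0.    0.27  1.75 -0.    1.13  1.29]
```

Request:
arm_command(rows=[[[0,0.04,0,0,0,0],[0,0.04,0,0,0,0]]])

```text
time: 12.98
tool_pos: [0.5318, 0.0835, 0.0912]
ee_rot: [0.564, -0.427, 0.428, -0.563]
ft_force: [-3.2, -0.1, 4.3]
width: 0.0616
```

```bash
python3 - <<'E'
from h import *
go((.5310,.0833,.091),15.7)
c=camera('scene');save(c,'s6.png',(250,150,340,220),8)
go((.5310,.0833,.091),15.7)
E
```

```text
t 12.97 pos [0.5318 0.0835 0.0912] F [-3.16 -0.1   4.31] w 0.0616 shift [-0.    0.02 -0.08] turn [-0.05 -0.03  0.08] j [-0.    0.27  1.75 -0.    1.13  1.29]
t 13.03 pos [0.5318 0.0835 0.0912] F [-3.15  0.08  4.44] w 0.0617 shift [-0.01  0.02 -0.08] turn [-0.06 -0.04  0.08] j [-0.    0.27  1.75 -0.    1.13  1.29]
```

View pics/s6.png

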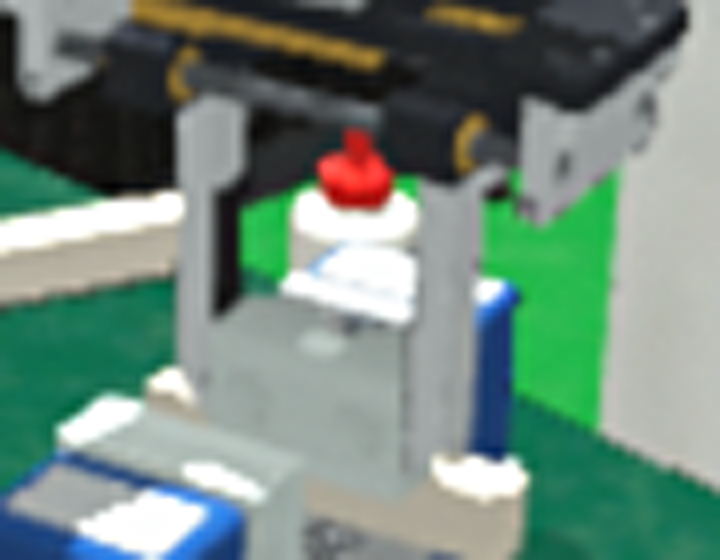

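Request:
arm_command(rows=[[[0,0.01,0.15,0,0,0],[0,0.01,0.15,0,0,0]]])

```text
time: 13.28
tool_pos: [0.5347, 0.0842, 0.0912]
ee_rot: [0.564, -0.427, 0.428, -0.563]
ft_force: [-1.5, -1.1, 4.7]
width: 0.0618
```

```bash
cat >> h.py <<'E'
def st():
    a=np.radians(15.6);ex=np.array([np.cos(a),np.sin(a),0]);ey=np.array([-ex[1],ex[0],0])
    o=get_obs();d=o["tool_pos"]-np.array([.5553,.091,0]);F=o["ft_force"]
    M=R.from_quat(o["ee_rot"]).as_matrix()
    print("t %.2f s %.2f t %.2f z %.2f mm | Fs %.1f Ft %.1f Fz %.1f | yaw %.2f pitch %.2f roll %.2f mom %s"%(o["time"],d@ex*1e3,d@ey*1e3,d[2]*1e3,F@ex,F@ey,F[2],np.degrees(np.arctan2(M[1,2],M[0,2])),np.degrees(M[2,2]),np.degrees(M[2,0]),np.round(o["moment"],2)))
E
python3 -c "
from h import *
st()"
```

```text
t 13.28 s -21.69 t -1.05 z 91.20 mm | Fs -1.7 Ft -0.7 Fz 4.7 | yaw 15.67 pitch 0.04 roll 0.09 mom [0.02 0.56 0.07]
```

Request:
arm_command(rows=[[[0,0,0.1,0,0,0],[0,0,0.1,0,0,0]]])

```text
time: 13.52
tool_pos: [0.5366, 0.0846, 0.0912]
ee_rot: [0.564, -0.427, 0.428, -0.563]
ft_force: [-2.7, -1.3, 4.6]
width: 0.0615
```

```bash
python3 -c "
from h import *
st()"
```

```text
t 13.53 s -19.71 t -1.14 z 91.24 mm | Fs -3.0 Ft -0.5 Fz 4.6 | yaw 15.68 pitch 0.00 roll 0.10 mom [0.01 0.57 0.04]
```

Request:
arm_command(rows=[[[0,0,0.1,0,0,0],[0,0,0.1,0,0,0]]])

```text
time: 13.78
tool_pos: [0.5385, 0.0851, 0.0913]
ee_rot: [0.564, -0.427, 0.428, -0.563]
ft_force: [-2.8, -1.4, 4.1]
width: 0.0618
```

```bash
python3 -c "
from h import *
st()"
```

```text
t 13.78 s -17.74 t -1.13 z 91.25 mm | Fs -3.1 Ft -0.6 Fz 4.1 | yaw 15.68 pitch -0.03 roll 0.10 mom [-0.02  0.51  0.11]
```

Request:
arm_command(rows=[[[0,0,0.1,0,0,0],[0,0,0.1,0,0,0]]])

```text
time: 14.02
tool_pos: [0.5405, 0.0857, 0.0912]
ee_rot: [0.564, -0.427, 0.427, -0.563]
ft_force: [-1.3, -0.5, 2.5]
width: 0.0618
```

```bash
python3 -c "
from h import *
st()"
```

```text
t 14.03 s -15.69 t -1.07 z 91.24 mm | Fs -1.4 Ft -0.1 Fz 2.5 | yaw 15.68 pitch -0.04 roll 0.09 mom [-0.09  0.28  0.02]
```

Request:
arm_command(rows=[[[0,0,0.1,0,0,0],[0,0,0.05,0,0,0]]])

```text
time: 14.28
tool_pos: [0.5419, 0.0862, 0.0913]
ee_rot: [0.564, -0.427, 0.427, -0.563]
ft_force: [-3.1, -0.8, 5.0]
width: 0.0619
```

```bash
python3 -c "
from h import *
st()"
```

```text
t 14.28 s -14.17 t -1.05 z 91.26 mm | Fs -3.2 Ft 0.1 Fz 5.0 | yaw 15.69 pitch -0.06 roll 0.09 mom [-0.02  0.7   0.05]
```

Request:
arm_command(rows=[[[0,0,0.05,0,0,0],[0,0,0.05,0,0,0]]])

```text
time: 14.52
tool_pos: [0.5427, 0.0864, 0.0913]
ee_rot: [0.564, -0.427, 0.427, -0.563]
ft_force: [-2.8, -0.8, 6.0]
width: 0.0617
```

```bash
python3 -c "
from h import *
st()"
```

```text
t 14.53 s -13.33 t -1.04 z 91.26 mm | Fs -2.9 Ft 0.0 Fz 6.0 | yaw 15.69 pitch -0.09 roll 0.09 mom [-0.05  0.75  0.07]
```

Request:
arm_command(rows=[[[0,0,0.04,0,0,0]]])

```text
time: 14.65
tool_pos: [0.543, 0.0865, 0.0913]
ee_rot: [0.564, -0.427, 0.427, -0.563]
ft_force: [-3.8, -1.8, 5.4]
width: 0.0616
```

```bash
python3 -c "
from h import *
st()"
```

```text
t 14.65 s -13.05 t -1.01 z 91.26 mm | Fs -4.2 Ft -0.7 Fz 5.4 | yaw 15.70 pitch -0.11 roll 0.09 mom [-0.    0.77  0.12]
```

Request:
arm_command(rows=[[[0,0,0.04,0,0,0]]])

```text
time: 14.78
tool_pos: [0.543, 0.0865, 0.0913]
ee_rot: [0.565, -0.427, 0.427, -0.562]
ft_force: [-4.4, -0.9, 5.7]
width: 0.0616
```

```bash
python3 -c "
from h import *
st()"
```

```text
t 14.78 s -13.02 t -1.02 z 91.27 mm | Fs -4.5 Ft 0.3 Fz 5.7 | yaw 15.70 pitch -0.17 roll 0.09 mom [-0.09  0.87  0.06]
```

Request:
arm_command(rows=[[[0,0,0.06,0,0,0]]])

```text
time: 14.9
tool_pos: [0.543, 0.0865, 0.0912]
ee_rot: [0.565, -0.428, 0.426, -0.562]
ft_force: [-5.1, -2.3, 6.5]
width: 0.0617
```

```bash
python3 -c "
from h import *
st()"
```

```text
t 14.90 s -13.04 t -1.00 z 91.24 mm | Fs -5.6 Ft -0.8 Fz 6.5 | yaw 15.70 pitch -0.26 roll 0.09 mom [-0.11  0.92  0.  ]
```

Request:
arm_command(rows=[[[0,0,0.1,0,0,0]]])

```text
time: 15.02
tool_pos: [0.543, 0.0865, 0.0912]
ee_rot: [0.566, -0.428, 0.426, -0.561]
ft_force: [-6.9, -2.2, 6.7]
width: 0.0618
```

```bash
python3 -c "
from h import *
st()"
```

```text
t 15.03 s -13.03 t -1.00 z 91.25 mm | Fs -7.2 Ft -0.2 Fz 6.7 | yaw 15.69 pitch -0.40 roll 0.08 mom [-0.13  1.12  0.01]
```

```bash
python3 - <<'E'
from h import *
np.set_printoptions(precision=4,suppress=True)
go((.543,.0865,.0912),15.7)
c=camera('scene');save(c,'s7.png',(250,150,340,220),8)
W=cloud(c);Z=W[...,2]
a=np.radians(15.6);ex=np.array([np.cos(a),np.sin(a)]);ey=np.array([-ex[1],ex[0]])
d=W[...,:2]-np.array([.5553,.091]);s=d@ex;t=d@ey
m=(s>-.04)&(s<-.015)&(abs(t)<.029)&(Z>.085)&(Z<.105)
P=np.stack([s,t,Z],-1)[m];A=np.c_[np.ones(len(P)),P[:,1],P[:,2]-.09];k=abs(P[:,0]-np.median(P[:,0]))<.004
print("front",np.linalg.lstsq(A[k],P[k,0],rcond=None)[0],k.sum())
m=(s>-.03)&(s<.06)&(abs(t)<.025)&(Z>.1)
for lo in np.arange(-.03,.05,.004):
    q=m&(s>=lo)&(s<lo+.004)
    if q.any(): print(round(lo,3),q.sum(),np.percentile(Z[q],[10,50,90]))
st()
E
```

```text
t 15.03 pos [0.543  0.0865 0.0912] F [-6.91 -2.16  6.71] w 0.0618 shift [ 0.  0. -0.] turn [ 0.4  -0.01  0.08] j [ 0.    0.29  1.71 -0.    1.14  1.3 ]
front [-0.023  -0.0028 -0.0073] 129
-0.03 90 [0.2076 0.2384 0.3865]
-0.026 93 [0.1015 0.1078 0.2586]
-0.022 48 [0.104  0.111  0.2649]
-0.018 32 [0.1105 0.1118 0.2418]
-0.014 36 [0.1105 0.1125 0.2465]
-0.01 33 [0.1109 0.2199 0.2487]
-0.006 30 [0.1104 0.2182 0.2393]
-0.002 59 [0.1097 0.228  0.2495]
0.002 45 [0.1094 0.2294 0.2499]
0.006 28 [0.1088 0.1902 0.2387]
0.01 21 [0.1085 0.1093 0.2258]
0.014 13 [0.1086 0.1098 0.111 ]
0.018 14 [0.1094 0.1101 0.1108]
0.022 9 [0.1094 0.1101 0.1109]
0.026 10 [0.1087 0.1099 0.1104]
0.03 6 [0.1093 0.1098 0.1101]
0.034 8 [0.1088 0.1096 0.11  ]
0.038 1 [0.109 0.109 0.109]
t 15.07 s -13.04 t -1.00 z 91.24 mm | Fs -6.0 Ft -0.7 Fz 7.7 | yaw 15.69 pitch -0.41 roll 0.08 mom [-0.18  1.09 -0.01]
```

View pics/s7.png

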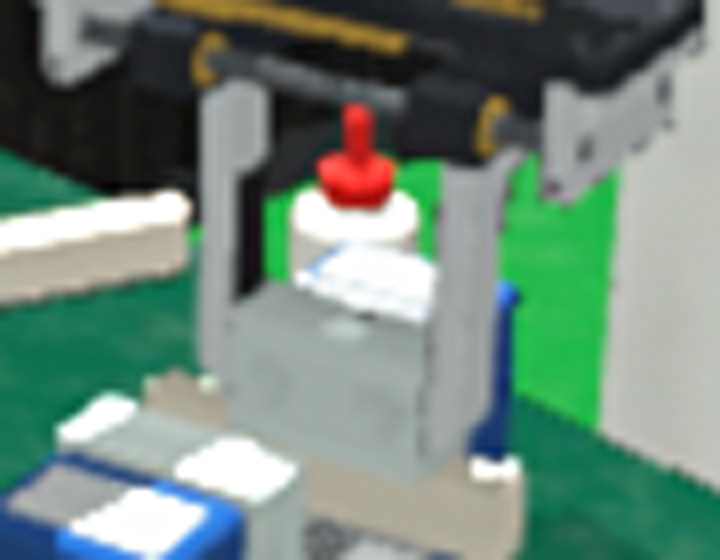

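Request:
arm_command(rows=[[[0,0,0.2,0.4,0,0]]])

```text
time: 15.2
tool_pos: [0.5431, 0.0865, 0.0912]
ee_rot: [0.565, -0.428, 0.426, -0.562]
ft_force: [-8.9, -2.6, 10.4]
width: 0.0615
```

```bash
python3 -c "
from h import *
st()"
```

```text
t 15.20 s -12.97 t -1.01 z 91.22 mm | Fs -9.2 Ft -0.2 Fz 10.4 | yaw 15.69 pitch -0.28 roll 0.07 mom [-0.33  1.71 -0.04]
```

Request:
arm_command(rows=[[[0,0,0.25,0.4,0,0]]])

```text
time: 15.32
tool_pos: [0.5431, 0.0866, 0.0912]
ee_rot: [0.565, -0.428, 0.427, -0.562]
ft_force: [-10.1, -2.3, 12.4]
width: 0.0618
```

```bash
python3 -c "
from h import *
st();camera('scene');st();camera('scene');st();camera('scene');st()"
```

```text
t 15.32 s -12.94 t -1.00 z 91.22 mm | Fs -10.3 Ft 0.5 Fz 12.4 | yaw 15.70 pitch -0.22 roll 0.06 mom [-0.38  1.88  0.02]
t 15.38 s -12.96 t -1.00 z 91.22 mm | Fs -9.4 Ft -0.3 Fz 10.7 | yaw 15.70 pitch -0.21 roll 0.06 mom [-0.4   1.74  0.04]
t 15.43 s -12.98 t -0.99 z 91.19 mm | Fs -9.1 Ft -0.6 Fz 11.3 | yaw 15.70 pitch -0.22 roll 0.06 mom [-0.37  1.72 -0.05]
t 15.47 s -12.96 t -1.03 z 91.22 mm | Fs -9.0 Ft -0.4 Fz 9.9 | yaw 15.69 pitch -0.21 roll 0.06 mom [-0.43  1.76 -0.04]
```

Request:
arm_command(rows=[[[0,-0.03,0.35,0.2,0,0]]])

```text
time: 15.6
tool_pos: [0.5431, 0.0866, 0.0912]
ee_rot: [0.566, -0.429, 0.426, -0.561]
ft_force: [-11.6, -3.3, 11.8]
width: 0.0616
```

```bash
python3 -c "
from h import *
st();camera('scene');st();camera('scene');st()"
```

```text
t 15.60 s -12.96 t -0.99 z 91.23 mm | Fs -12.1 Ft -0.0 Fz 11.8 | yaw 15.69 pitch -0.48 roll 0.05 mom [-0.62  2.14 -0.16]
t 15.65 s -12.96 t -1.01 z 91.23 mm | Fs -12.1 Ft -0.6 Fz 11.4 | yaw 15.68 pitch -0.50 roll 0.05 mom [-0.58  2.06 -0.17]
t 15.70 s -12.96 t -0.99 z 91.23 mm | Fs -12.2 Ft -0.7 Fz 11.6 | yaw 15.69 pitch -0.49 roll 0.05 mom [-0.55  1.98 -0.11]
```

Request:
arm_command(rows=[[[0,-0.1,0.42,0.4,0,0]]])

```text
time: 15.82
tool_pos: [0.5431, 0.0866, 0.0913]
ee_rot: [0.567, -0.429, 0.425, -0.56]
ft_force: [-11.4, -4.3, 7.4]
width: 0.0619
```

```bash
python3 -c "
from h import *
st();camera('scene');st();camera('scene');st()"
```

```text
t 15.82 s -12.98 t -0.96 z 91.28 mm | Fs -12.2 Ft -1.1 Fz 7.4 | yaw 15.68 pitch -0.64 roll 0.03 mom [-0.73  1.92 -0.14]
t 15.88 s -12.96 t -0.96 z 91.27 mm | Fs -12.8 Ft -0.1 Fz 8.8 | yaw 15.68 pitch -0.65 roll 0.03 mom [-0.64  1.97 -0.21]
t 15.93 s -12.98 t -0.99 z 91.24 mm | Fs -12.3 Ft -0.6 Fz 10.7 | yaw 15.67 pitch -0.65 roll 0.03 mom [-0.71  1.94 -0.18]
```

Request:
arm_command(rows=[[[0,-0.1,0.45,1.2,0,0]]])

```text
time: 16.05
tool_pos: [0.5432, 0.0866, 0.0912]
ee_rot: [0.564, -0.427, 0.427, -0.563]
ft_force: [-11.8, -4.4, 10.9]
width: 0.0615
```

```bash
python3 -c "
from h import *
st();camera('scene');st();camera('scene');st()"
```

```text
t 16.05 s -12.88 t -1.01 z 91.20 mm | Fs -12.6 Ft -1.0 Fz 10.9 | yaw 15.68 pitch -0.04 roll 0.02 mom [-0.71  2.32 -0.01]
t 16.10 s -12.83 t -0.96 z 91.17 mm | Fs -12.0 Ft -1.3 Fz 9.7 | yaw 15.67 pitch 0.02 roll 0.02 mom [-0.76  2.11 -0.16]
t 16.15 s -12.85 t -0.97 z 91.15 mm | Fs -12.0 Ft -0.8 Fz 9.3 | yaw 15.66 pitch -0.00 roll 0.01 mom [-0.68  2.06 -0.17]
```

Request:
arm_command(rows=[[[0,-0.12,0.58,0.8,0,0]]])

```text
time: 16.27
tool_pos: [0.5432, 0.0866, 0.0911]
ee_rot: [-0.563, 0.427, -0.427, 0.564]
ft_force: [-16.3, -6.8, 13.5]
width: 0.0615
```

```bash
python3 -c "
from h import *
st();camera('scene');st();camera('scene');st()"
```

```text
t 16.27 s -12.79 t -0.95 z 91.14 mm | Fs -17.5 Ft -2.2 Fz 13.5 | yaw 15.65 pitch 0.04 roll -0.01 mom [-1.05  2.89 -0.27]
t 16.32 s -12.81 t -0.96 z 91.14 mm | Fs -16.1 Ft -0.6 Fz 11.5 | yaw 15.65 pitch 0.04 roll -0.01 mom [-0.93  2.63 -0.19]
t 16.38 s -12.79 t -0.96 z 91.17 mm | Fs -15.3 Ft -0.9 Fz 12.4 | yaw 15.65 pitch 0.04 roll -0.01 mom [-0.93  2.6  -0.15]
```

```bash
python3 - <<'E'
from h import *
np.set_printoptions(precision=4,suppress=True)
for i in range(12):
    c=camera('scene' if i%2 else 'top')
    if i%3==2: st()
save(c,'s8.png',(235,130,355,230),6)
W=cloud(c);Z=W[...,2]
a=np.radians(15.6);ex=np.array([np.cos(a),np.sin(a)]);ey=np.array([-ex[1],ex[0]])
d=W[...,:2]-np.array([.5553,.091]);s=d@ex;t=d@ey
m=(s>-.04)&(s<-.015)&(abs(t)<.029)&(Z>.078)&(Z<.107)
P=np.stack([s,t,Z],-1)[m];A=np.c_[np.ones(len(P)),P[:,1],P[:,2]-.09];k=abs(P[:,0]-np.median(P[:,0]))<.004
print("front",np.linalg.lstsq(A[k],P[k,0],rcond=None)[0],k.sum())
print(get_obs()["width"])
E
```

```text
t 16.52 s -12.77 t -0.96 z 91.16 mm | Fs -15.7 Ft -0.5 Fz 12.1 | yaw 15.65 pitch 0.05 roll -0.01 mom [-0.92  2.62 -0.14]
t 16.68 s -12.82 t -0.96 z 91.13 mm | Fs -16.0 Ft -1.3 Fz 11.7 | yaw 15.65 pitch 0.04 roll -0.01 mom [-0.9   2.64 -0.2 ]
t 16.82 s -12.80 t -0.96 z 91.14 mm | Fs -14.6 Ft -0.6 Fz 12.1 | yaw 15.65 pitch 0.04 roll -0.01 mom [-0.92  2.56 -0.18]
t 16.98 s -12.80 t -0.94 z 91.14 mm | Fs -15.6 Ft -1.2 Fz 12.3 | yaw 15.65 pitch 0.04 roll -0.01 mom [-0.89  2.63 -0.24]
front [-0.0229  0.0012 -0.0087] 209
0.06191021041081958
```

View pics/s8.png

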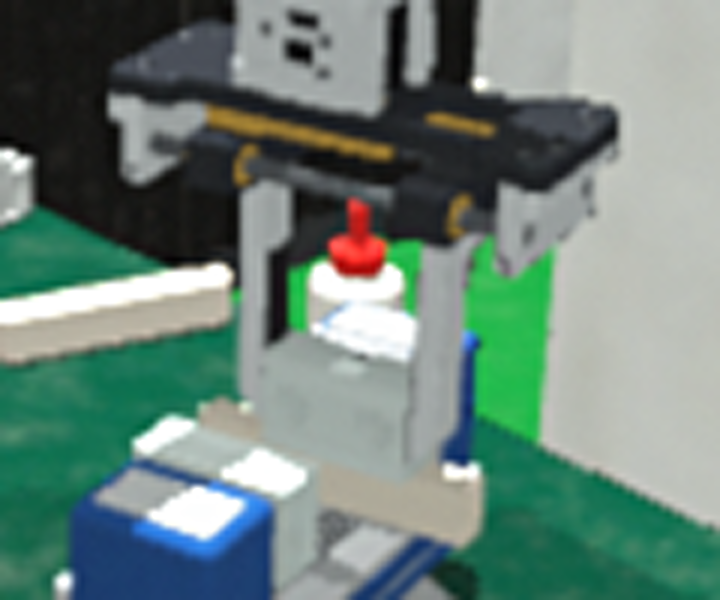

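The jaw is flush and upright, with its front face 24 mm in front of the clamping face. The push has held between 14.6 and 16 N, so I'm handing in.

```bash
python3 -c "
from h import *
st();print(env.sign_off());st()"
```

```text
t 16.98 s -12.80 t -0.94 z 91.14 mm | Fs -15.6 Ft -1.2 Fz 12.3 | yaw 15.65 pitch 0.04 roll -0.01 mom [-0.89  2.63 -0.24]
the job is handed in; nothing more can be done
None
the job is handed in; nothing more can be done
```

The soft jaw is seated on the fixed jaw and the gripper is still holding it there, pushing at about 15 N. I handed the job in at 17 s of the 64 s allowed. Sign-off gives no verdict, so this rests on my own checks.

**What I did:** I gripped the larger white soft jaw across its 62 mm width. I stood it on the parallel about 13 mm in front of the fixed jaw and felt it touch down at the height I had calculated. Then I slid it over the key in steps of about 1 mm with no jamming, until it met the clamping face.

**Last checks:**
- **Push:** held between 14.6 and 16.0 N over the last 0.6 s. The highest reading along the push was 17.5 N.
- **Flush:** by depth, the jaw's front face is 24 mm in front of the clamping face, which is the jaw's own thickness.
- **Angle:** the tool stands within 0.05° of upright and turned to the vice's angle. A plane fitted to the jaw's front face (depth picture) was within about 0.5°.
- **Grip:** the fingers are closed on the jaw at 61.9 mm, set to 50 N.

**Less certain:**
- **Sideways position:** my estimates of the vice's middle differed by about 1 mm between the two cameras. I relied on the key, which leaves 1.5 mm of play each side.
- **Force on the vice:** the wrist also read about 12 N from the jaw pressing down on the parallel. Friction there means the force on the vice itself may be a little below the wrist reading.
- **Other parts:** in the last scene picture the parallel and moving jaw look unmoved. I did not measure them again, and I did not check the screws, hex key, other parallel or bottle after the move. The top camera's view of the vice was blocked by the arm.

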